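# Lay up a coaster on the vacuum plate

## Robot

A 7-joint arm with a two-finger parallel gripper is mounted at the origin on the work surface. World frame = base frame: x ahead of the robot, y to its left, z up, the work surface at z = 0. Lengths are in m, angles in rad, forces in N, time in s.
With the tool pointing down it reaches from about 0.425 to 0.95 m from the base axis. Payload 4.7 kg.
Tool frame: the origin (TCP) lies on the centre line of the jaws, within the pads' length; the fingertips stand robot.nose_length ahead of it and the grasp point (between the pads) lies 8 mm behind it (robot.nose_length is the distance from the TCP to the fingertips, in m); z points along the fingers, x is the direction in which the jaws open and shut, and the axes are right-handed (so a half turn about z gives the same grasp; the last joint's range is limited). The gripper opens to 85 mm and grips with 20 to 120 N. Pads are 22 mm wide; open, the fingers measure 114 mm over their backs; the gripper's body (76 mm by 85 mm) begins 54 mm behind the grasp point. The pads swing forward as they close: fully open they stand 13 mm farther back than shut.
Start: joints at [1.116, 0.469, -0.049, 1.532, 0.024, 1.141, -0.082], TCP at [0.279, -0.615, 0.242] pointing down, gripper open.
Joint ranges: [-2.59, 2.59], [-0.33, 1.99], [-1.39, 1.29], [0.1, 2.45], [-1.04, 4.18], [0.21, 1.99], [-2.66, 2.66]. Speed limits (rad/s): [2.57, 2.57, 3.14, 3.14, 3.14, 3.14, 3.14].

## Interface

Orientations are given as [roll, pitch, yaw] about the fixed x, y, z axes, in that order (R = Rz(yaw) Ry(pitch) Rx(roll)).
In Python, from plant import robot gives the robot as it stands. Calls block until the motion is done:
- robot.goto(position, orientation): joint-space move of the TCP to a pose.
- robot.move_straight(position, vel=0.15, attitude=None, contact_N=None): straight line of the TCP; attitude=None keeps the orientation; vel is the mean speed in m/s. With contact_N (N) it stops when the force on the tool has changed by that much, and returns True; else False.
- robot.move_joints(angles): joint-space move.
- robot.grip(opening, strength=None): opening from 0.0 (shut) to 1.0 (fully open); strength is the grip in N (None keeps the last); returns when the fingers have stopped.
- robot.sleep(seconds).
- robot.inverse_kinematics(position, orientation): joint angles nearest the present ones, or None.
- robot.sense(): the state.
- robot.grab_frame(name): name is "side" or "top"; returns a dict with "image" (384x512x3 uint8, red, green, blue), "range_z" (384x512 float32, m along the optical axis (not along the pixel's ray), 0 where there is no reading), "fx", "fy", "cx", "cy" (pixels), "R" (3x3) and "t" (3): a world point X has camera coordinates R X + t. Camera axes: x right, y down, z forward; pixel columns grow to the right and rows downward; lengths in m; the calibration is good to about 2 mm. A picture is of the moment at which its call begins.
A pose or a line that the arm cannot do raises robot.IKError and nothing moves.
- robot.close_job(): hands the job in, once; it reports no verdict.
The state is a dict: "t": time; "joint_pos": joint angles; "joint_velocities": joint speeds; "effort": joint torques, N m; "tcp_pos": TCP position; "tcp_rot": TCP orientation; "wrist_force": force on the tool from outside, world axes, zero at the start; "torque": the same for the moment, N m; "opening": opening from 0.0 (shut) to 1.0 (fully open).
Only numpy, scipy, OpenCV 4.12 (cv2) and the standard library are available. Lean on these libraries where they do the work, as an engineer would, in place of code of your own. Each camera call takes 0.05 s, during which the arm holds its last target.

## Task

Glue up a coaster on the vacuum plate: pull the machine's big round knob out until it clicks into its detent (vacuum off) and leave it out while you lay the round wooden disc, not the square tile, flat and centred on the cork disc that is already on the plate. Set it down rather than dropping it, let go, then push the knob back fully home (vacuum on). Leave the cork where it is on the plate, and do not disturb the other things on the table.

Things in the scene. Friction and masses are not known exactly. Their poses are not given: they have to be found in the camera images.
- machine: Fixed grey machine, 240 mm deep, 340 mm wide. Origin on the table; front faces its -x, z up. Plinth 150 (x) by 160 (y) mm, 30 mm high, centred at x 0, y +90 mm, carries the round plate. Valve box 100 by 150 mm, 75 mm high, at y -20 to -170 mm, front face at x 0; the knob comes out of that face towards -x at y -100 mm, 50 mm up. Pump cylinder behind the plate, 82 mm high.
- plate (a point): Centre of the top face of the round aluminium plate (120 mm diameter), 36 mm above the table.
- knob (a joint): Slide of the pull-knob in m: 0 = fully home (in), 0.030 = fully out at its detent; grows as it is pulled towards the machine's -x. Over-centre detent: it resists with up to about 7 N (more if moved fast) and, past mid-travel (0.015), snaps by itself to the nearer end and stays there.
- knob_face (a point): Centre of the flat front face of the aluminium knob head, moving with it; axes as the machine's (face looks to -x). Head: disc 68 mm diameter, 20 mm thick, axis level, 50 mm above the table, on a 16 mm stem. Free gap between head and valve box: 45 mm when home, 75 mm when out, so fingers from above can hook behind the head, either side of the stem.
- disc: Loose round disc of dark wood, 66 mm diameter, 16 mm thick, about 45 g, lying flat on the table to the left or right in front of the machine. Origin at the centre of its underside, z up.
- cork: Loose cork disc, 60 mm diameter, 10 mm thick, about 20 g, lying on the plate within a few mm of its centre, not fastened. Origin at the centre of its underside, z up (its top is 10 mm above it, 46 mm above the table).
- square: Bystander: loose square tile of the same wood, 66 x 66 x 16 mm; lies on the side where the round disc is not. Origin at the centre of its underside.
- jar: Bystander: glue jar, 60 mm diameter, 85 mm high, left of the machine. Origin at the centre of its underside.
- spool: Bystander: wooden spool, 44 mm diameter, 58 mm high, standing in front of the plinth. Origin at the centre of its underside.
- clip: Bystander: black binder clip, 50 x 28 x 22 mm with wire arms along its +x reaching 65 mm from its origin, in front of the machine. Origin under the middle of its body.
- cutter: Bystander: closed snap-off cutter, about 145 mm long along its x, 14 mm high, on the far left. Origin under its middle.
- burnisher: Bystander: wooden hand tool, 160 mm long along its x, 24 mm high, near the robot on the right. Origin under its middle.
- ruler: Bystander: steel ruler, 300 x 30 x 4 mm, long along its x, on the far right. Origin under its middle.
- mug: Bystander: white mug, 76 mm diameter, 85 mm high, right of the machine. Origin at the centre of its underside.
There are look-alikes about, which are no part of the job. Of the things like the cork, leave any that is blue; of the rest the smaller one is meant.

How it is judged:
On the way, in this order (a step that is already met when the one before it is completed fails the run):
1. the knob is pulled out to its detent (value of joint knob above 0.025 m), for 0.2 s.
2. with the knob out, the wooden disc lies flat and centred on the cork on the plate, released (horizontal distance between disc and cork below 0.007 m and z of disc in the frame of cork between 0.007 and 0.013 m and angle between disc's own z axis and vertical below 0.1 rad and linear speed of disc below 0.03 m/s and contact force between each of the arm, the fingers and disc below 0.05 N and z of cork in the frame of plate below 0.004 m and horizontal distance between cork and plate below 0.016 m and value of joint knob above 0.025 m), for 0.2 s.
At the end, for the whole second after the job is handed in: The knob is home (within 4 mm) and the round disc lies flat, at rest and untouched on the cork, its centre within 7 mm of the cork's centre; the cork lies flat on the plate within 16 mm of the plate's centre (horizontal distance between disc and cork below 0.007 m and z of disc in the frame of cork between 0.007 and 0.013 m and angle between disc's own z axis and vertical below 0.1 rad and linear speed of disc below 0.03 m/s and contact force between each of the arm, the fingers and disc below 0.05 N and z of cork in the frame of plate below 0.004 m and horizontal distance between cork and plate below 0.016 m and value of joint knob below 0.004 m).
It fails at once if a bystander is moved by more than 25 mm (distance of any of square, jar, spool, clip, cutter, burnisher, ruler, mug from where it was at the start of the episode above 0.025 m).
It fails at once if the cork is shifted by more than 10 mm (distance of cork from where it was at the start of the episode above 0.01 m).
It fails at once if the disc is dropped (it falls untouched faster than 0.5 m/s, a fall of more than about 13 mm) (linear speed of disc above 0.5 m/s and contact force between the fingers and disc below 0.01 N).
It also fails if it takes over 64 s, if anything falls off the work surface, if the arm or the gripper's body presses on something with over 40 N, if the wrist force passes 120 N, or if a joint passes its speed limit or range.

## Working session

There is one attempt and no reset: what is moved stays moved. The work goes in short steps, each a Python script; the robot and the scene stay as the last script left them, time stands still between calls to the robot, and variables do not carry over. Pictures are saved under pics/ and viewed, and the job is handed in when it is done.

```bash
ls; mkdir -p pics; python3 - <<'E'
from plant import robot
import cv2,numpy as np
for n in("side","top"):
    f=robot.grab_frame(n); cv2.imwrite(f"pics/{n}0.png",cv2.cvtColor(f["image"],cv2.COLOR_RGB2BGR)); np.savez(f"pics/{n}0.npz",**f)
    print(n,f["fx"],f["cx"],f["cy"],f["R"].round(3).tolist(),f["t"].round(3), -f["R"].T@f["t"])
print(robot.nose_length,robot.sense())
E
```

```text
pics
side 494.0460723608689 250.85582174944898 189.79565785639815 [[-0.927, -0.374, -0.005], [-0.225, 0.567, -0.793], [0.299, -0.734, -0.61]] [0.535 0.194 1.598] [0.06161864 1.26399378 1.1302811 ]
top 499.25086239651114 260.7509173753099 188.82584191135464 [[0.028, -1.0, -0.003], [-0.991, -0.027, -0.132], [0.132, 0.007, -0.991]] [-0.01   0.549  1.477] [ 0.34902985 -0.00474617  1.53655313]
0.011 {'t': 0.1, 'joint_pos': array([ 1.11608328,  0.46938454, -0.04858938,  1.53359979,  0.02405446,
        1.14100892, -0.08229952]), 'joint_velocities': array([ 8.89459014e-05, -6.71079329e-04,  1.58005243e-04, -3.43567437e-03,
        2.33568078e-05, -5.56079065e-04,  1.14129120e-03]), 'effort': array([ 1.17686111e-03, -5.11511886e+01, -4.69996990e-02, -2.38391000e+01,
        1.07278110e-02,  4.40522490e-03,  7.50066351e-05]), 'tcp_pos': array([ 0.27862135, -0.61424028,  0.24133958]), 'tcp_rot': array([ 3.14156687e+00,  1.81719945e-03, -1.14497724e+00]), 'wrist_force': array([-0.19711898,  0.24431105, -0.84085867]), 'torque': array([ 0.0687765 , -0.04935475, -0.04750441]), 'opening': 0.998833437737145}
```

View pics/top0.png

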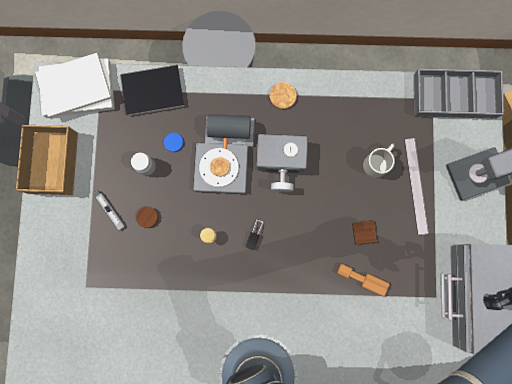

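View pics/side0.png

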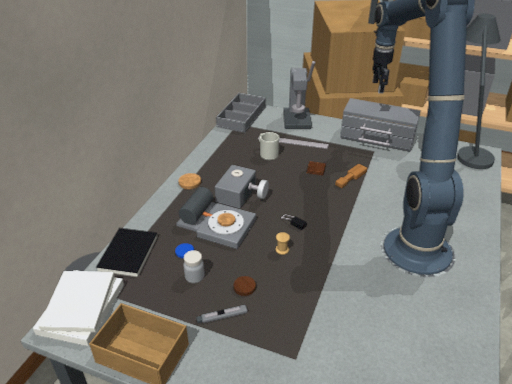

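The top view shows the round disc at (147,217), the square at (365,232), the cork on the plate at (220,167) and the knob at (282,186). The look-alikes are a blue disc at (173,142) and a larger cork at (283,96). Next I'll measure positions.

```bash
cat > h.py <<'E'
import numpy as np,cv2
def cast(f,uv,z):
    uv=np.atleast_2d(uv).astype(float)
    d=np.c_[(uv[:,0]-f["cx"])/f["fx"],(uv[:,1]-f["cy"])/f["fy"],np.ones(len(uv))]@f["R"]
    o=-f["R"].T@f["t"]
    return o+d*((z-o[2])/d[:,2])[:,None]
def proj(f,X):
    c=f["R"]@np.array(X,float)+f["t"]; return np.array([f["fx"]*c[0]/c[2]+f["cx"],f["fy"]*c[1]/c[2]+f["cy"]])
def cloud(f):
    v,u=np.mgrid[:384,:512]; Z=f["range_z"]
    c=np.stack([(u-f["cx"])/f["fx"]*Z,(v-f["cy"])/f["fy"]*Z,Z],-1)
    return (c-f["t"])@f["R"]
def tri(f,a,g,b):
    A=[];B=[]
    for F,p in((f,a),(g,b)):
        o=-F["R"].T@F["t"]; d=cast(F,p,0)[0]-o; d/=np.linalg.norm(d); P=np.eye(3)-np.outer(d,d); A.append(P);B.append(P@o)
    return np.linalg.lstsq(np.vstack(A),np.hstack(B),rcond=None)[0]
E
python3 - <<'E'
from h import *
for n,boxes in(("top",{"disc":(125,195,170,238),"cork":(205,152,236,182),"machine":(185,105,320,205)}),("side",{"disc":(225,270,265,302),"cork":(205,208,246,234),"machine":(175,155,285,250)})):
    f=dict(np.load(f"pics/{n}0.npz")); im=f["image"]; hsv=cv2.cvtColor(im,cv2.COLOR_RGB2HSV); C=cloud(f)
    for k,(a,b,c,d) in boxes.items():
        big=cv2.resize(im[b:d,a:c],None,fx=5,fy=5,interpolation=cv2.INTER_NEAREST)
        if k=="machine": cv2.imwrite(f"pics/{n}_m.png",cv2.cvtColor(big,cv2.COLOR_RGB2BGR)); continue
        sub=hsv[b:d,a:c]; m=((sub[...,1]>95)&((sub[...,0]<25)|(sub[...,0]>170))).astype(np.uint8)
        nn,l,st,ce=cv2.connectedComponentsWithStats(m); i=1+st[1:,4].argmax(); cc=ce[i]+[a,b]
        z=.016 if k=="disc" else .046
        P=C[b:d,a:c][l==i]
        print(n,k,st[i],cc.round(2),cast(f,cc,z).round(4),"cloud med",np.median(P,0).round(4), P.min(0).round(3),P.max(0).round(3))
E
```

```text
top disc [ 11  12  22  21 367] [146.65 216.89] [[0.4559 0.3512 0.016 ]] cloud med [0.4557 0.3517 0.0157] [ 0.349 -0.005 -0.001] [0.487 0.385 1.537]
top cork [  6   6  19  18 277] [219.53 166.5 ] [[0.6126 0.1321 0.046 ]] cloud med [0.6128 0.1318 0.0461] [0.587 0.104 0.033] [0.64  0.159 0.057]
side disc [  8   6  23  20 364] [244.2  285.42] [[0.4533 0.3594 0.016 ]] cloud med [0.4533 0.3603 0.0166] [ 0.062  0.309 -0.002] [0.488 1.264 1.13 ]
side cork [ 13   6  17  12 172] [225.93 219.36] [[0.6106 0.1392 0.046 ]] cloud med [0.6099 0.1399 0.0468] [0.584 0.106 0.032] [0.64  0.169 0.055]
```

```bash
python3 - <<'E'
from h import *
f=dict(np.load("pics/top0.npz")); C=cloud(f)
sub=C[100:210,180:320]
def show(lo,hi,name,xr=None,yr=None):
    m=(sub[...,2]>lo)&(sub[...,2]<hi)
    if yr: m&=(sub[...,1]>yr[0])&(sub[...,1]<yr[1])
    m=m.astype(np.uint8); n,l,st,ce=cv2.connectedComponentsWithStats(m)
    for i in range(1,n):
        if st[i,4]<30: continue
        P=sub[l==i]; r=cv2.minAreaRect((P[:,:2]*1000).astype(np.float32))
        print(name,st[i],"uv",(ce[i]+[180,100]).round(1),"mean",P.mean(0).round(4),"rect",np.round(r[0],1),np.round(r[1],1),round(r[2],1))
show(.066,.084,"valve/knob top"); show(.026,.033,"plinth"); show(.033,.041,"plate"); show(.041,.052,"cork")
E
```

```text
valve/knob top [ 26  14  44  22 736] uv [228.  124.4] mean [0.7362 0.1089 0.0764] rect [737.1 109.8] [129.8  62.3] 88.4
valve/knob top [  76   34   51   37 1654] uv [281.5 151.3] mean [ 0.6587 -0.0535  0.0748] rect [657.5 -53.4] [149.6 108.2] 89.4
valve/knob top [ 91  82  22   8 132] uv [281.9 185.5] mean [ 0.5554 -0.057   0.0761] rect [556.  -56.3] [62.7 20.3] 89.3
plinth [ 13  38  55  55 950] uv [221.9 167.5] mean [0.613  0.1262 0.0296] rect [622.5 131.8] [159.9 167.2] 89.0
plate [ 16  38  49  51 758] uv [218.1 166. ] mean [0.6158 0.1375 0.0362] rect [618.9 132. ] [129.5 150.8] 53.1
cork [ 30  55  20  21 274] uv [219.1 165.8] mean [0.6146 0.1333 0.0461] rect [617.6 132.7] [62.6 57.7] 2.0
```

View pics/top_m.png

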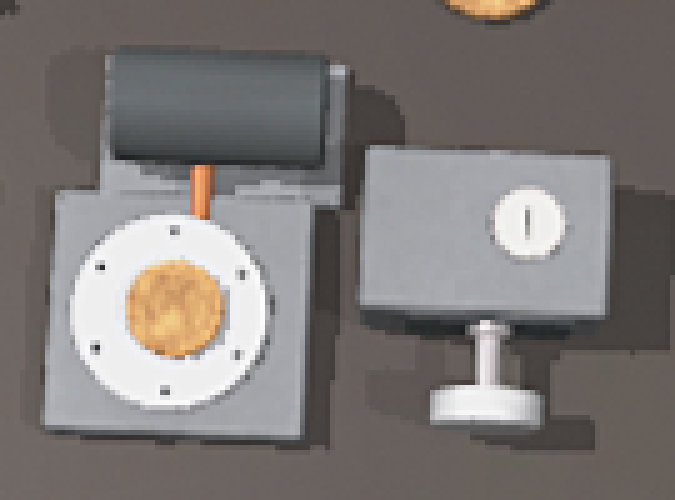

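View pics/side_m.png

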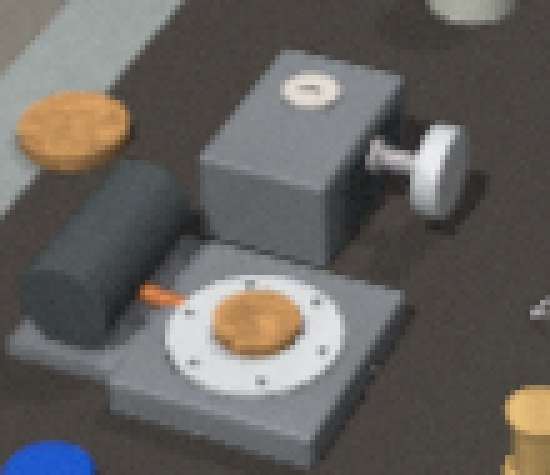

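```bash
python3 - <<'E'
from h import *
f=dict(np.load("pics/top0.npz")); C=cloud(f); im=f["image"]
def rect(m,n):
    P=C[m]; r=cv2.minAreaRect((P[:,:2]*1000).astype(np.float32)); print(n,m.sum(),P.mean(0).round(4),np.round(r[0],1),np.round(r[1],1),round(r[2],2))
B=np.zeros((384,512),bool);B[175:195,262:300]=1
rect(B&(C[...,2]>.072)&(C[...,2]<.1),"head"); 
P=C[B&(C[...,2]>.02)]; print("head all",P.min(0).round(3),P.max(0).round(3))
B[:]=0;B[130:172,255:312]=1; m=B&(abs(C[...,2]-.075)<.004)
m=cv2.erode(m.astype(np.uint8),np.ones((3,3)))>0; rect(m,"valve eroded1px")
B[:]=0;B[140:195,190:250]=1; m=B&(C[...,2]>.025)&(C[...,2]<.06); rect(m,"plinth")
hsv=cv2.cvtColor(im,cv2.COLOR_RGB2HSV)
g=(B&(hsv[...,2]>200)&(hsv[...,1]<40)).astype(np.uint8); c=max(cv2.findContours(g,0,1)[0],key=cv2.contourArea)
e=cv2.fitEllipse(c); print("plate",e,cast(f,e[0],.036))
for n,uv in dict(clip=(256,234),cliptip=(262,222),spool=(208,236),mug=(380,162),square=(365,232),cutter=(110,211)).items(): print(n,cast(f,uv,.01).round(3))
# fingertips
s=dict(np.load("pics/side0.npz")); 
E
```

```text
head 115 [ 0.5559 -0.0573  0.0793] [555.9 -56. ] [20.2 56.4] 0.02
head all [ 0.545 -0.089  0.024] [ 0.591 -0.025  0.092]
valve eroded1px 143 [ 0.6609 -0.0507  0.075 ] [660.4 -53.3] [139.9  89.8] 89.23
plinth 2406 [0.6133 0.131  0.0342] [619.5 131.8] [159.9 161.2] 89.03
plate ((218.18617248535156, 166.73696899414062), (37.47639846801758, 38.508060455322266), 72.59673309326172) [[0.6135766  0.13708875 0.036     ]]
clip [[0.413 0.016 0.01 ]]
cliptip [[ 0.45  -0.001  0.01 ]]
spool [[0.403 0.162 0.01 ]]
mug [[ 0.647 -0.362  0.01 ]]
square [[ 0.429 -0.316  0.01 ]]
cutter [[0.471 0.466 0.01 ]]
```

```bash
python3 - <<'E'
from plant import robot
from h import *
O=[np.pi,0,-np.pi/2-.017]
robot.goto([.5885,-.0575,.18],O); robot.grip(.5)
print(robot.sense()["t"])
robot.move_straight([.5885,-.0575,.11],vel=.15)
f=robot.grab_frame("side"); np.savez("pics/side1.npz",**f); cv2.imwrite("pics/side1.png",cv2.cvtColor(cv2.resize(f["image"][90:250,170:350],None,fx=4,fy=4),cv2.COLOR_RGB2BGR))
f=robot.grab_frame("top"); np.savez("pics/top1.npz",**f); cv2.imwrite("pics/top1.png",cv2.cvtColor(cv2.resize(f["image"][90:250,180:380],None,fx=4,fy=4),cv2.COLOR_RGB2BGR))
s=robot.sense(); print(s["t"],s["tcp_pos"],s["tcp_rot"],s["opening"],s["wrist_force"])
E
```

```text
2.875
3.5917 [ 0.58951285 -0.0574753   0.11127135] [-3.13909244e+00 -8.03872831e-05 -1.58779387e+00] 0.49731671785973575 [-0.23531972  0.36178147  0.42561053]
```

View pics/side1.png

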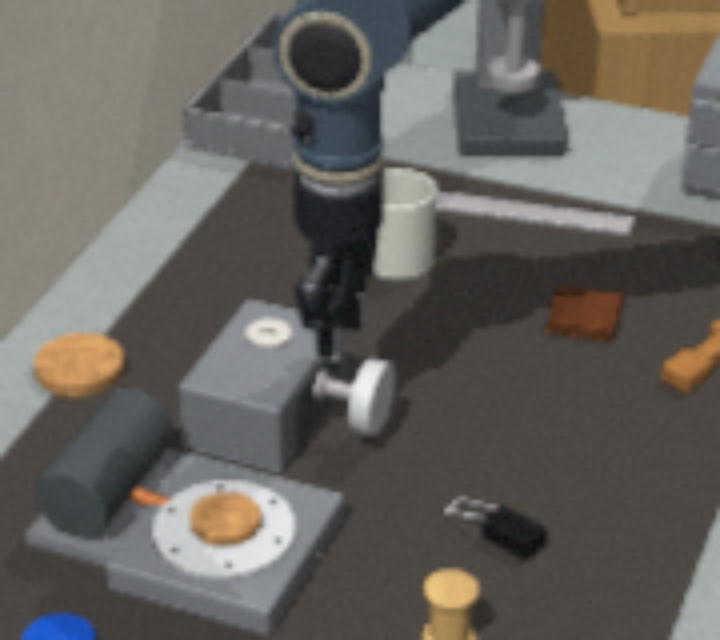

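View pics/top1.png

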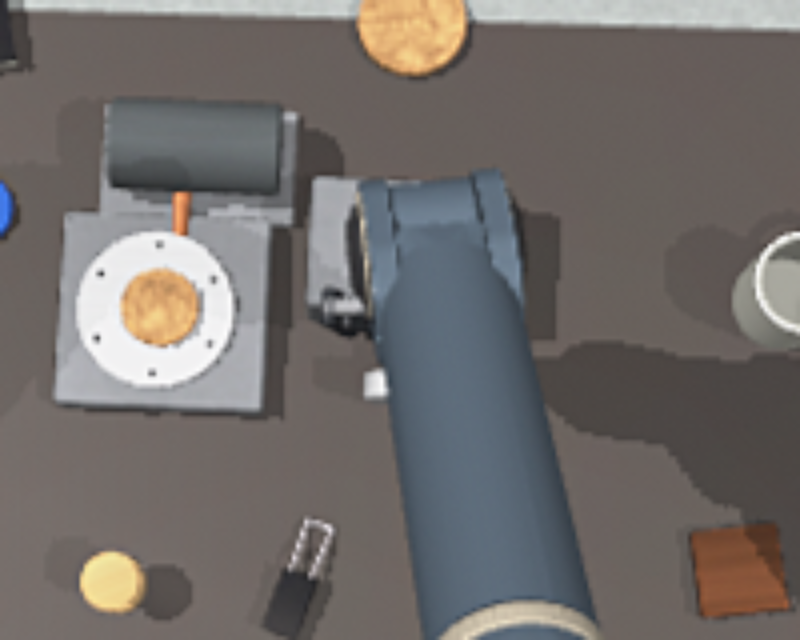

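The side view shows the fingertips above the gap between the knob head and the valve box, so I'll descend with a contact guard.

```bash
python3 - <<'E'
from plant import robot
from h import *
c=robot.move_straight([.588,-.0575,.049],vel=.06,contact_N=6)
s=robot.sense(); print(c,s["t"],s["tcp_pos"],s["wrist_force"])
if not c:
    for d in(.008,.014):
        c=robot.move_straight([.588-d,-.0575+.017*d,.049],vel=.03,contact_N=3)
        s=robot.sense(); print(d,c,s["t"],s["tcp_pos"],s["wrist_force"])
        if c:break
f=robot.grab_frame("side"); np.savez("pics/side2.npz",**f); cv2.imwrite("pics/side2.png",cv2.cvtColor(cv2.resize(f["image"][90:250,170:350],None,fx=4,fy=4),cv2.COLOR_RGB2BGR))
E
```

```text
False 4.7583 [ 0.58839834 -0.057479    0.04944898] [-0.18942653 -0.20122209  0.28525064]
0.008 False 5.175 [ 0.57984273 -0.05744049  0.04916385] [-0.15864238 -0.11860172 -0.08455775]
0.014 True 5.4 [ 0.57765792 -0.05729332  0.04926911] [ 0.82235624 -0.18969673  0.0238228 ]
```

View pics/side2.png

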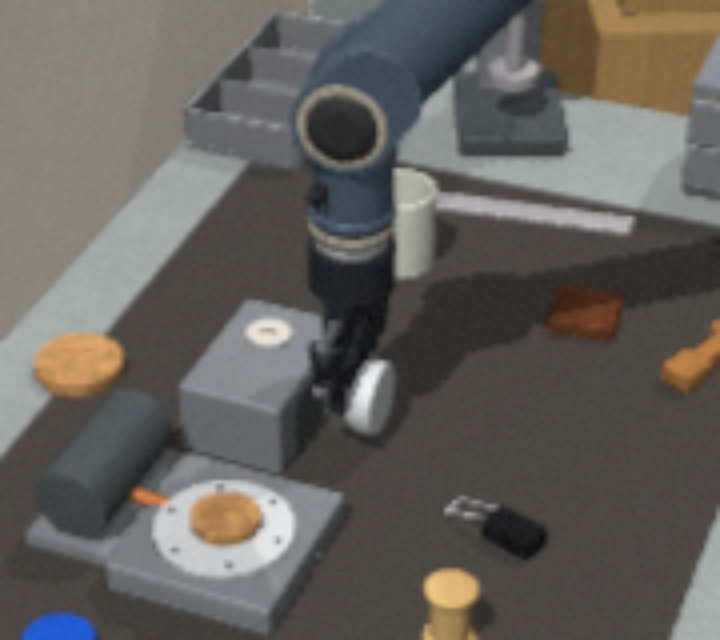

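The fingers sit behind the head and touch it at TCP x = 0.578, as predicted. Now I'll pull.

```bash
python3 - <<'E'
from plant import robot
from h import *
x0=.5777
for d in(.01,.018,.024,.0295):
    robot.move_straight([x0-d,-.0574+.017*d,.049],vel=.03)
    s=robot.sense(); print(d,round(s["t"],2),s["tcp_pos"].round(4),s["wrist_force"].round(2))
robot.sleep(.2)
robot.move_straight([.5477+.018,-.0568,.049],vel=.08)
s=robot.sense(); print(s["t"],s["tcp_pos"].round(4),s["wrist_force"].round(2))
robot.move_straight([.5657,-.0568,.16],vel=.2)
f=robot.grab_frame("side"); np.savez("pics/side3.npz",**f); cv2.imwrite("pics/side3.png",cv2.cvtColor(cv2.resize(f["image"][90:250,170:350],None,fx=4,fy=4),cv2.COLOR_RGB2BGR))
print(robot.sense()["t"])
E
```

```text
0.01 5.89 [ 0.5685 -0.0571  0.0492] [ 4.4  -0.09 -0.01]
0.018 6.31 [ 0.5578 -0.0572  0.0484] [0.11 0.02 0.21]
0.024 6.66 [ 0.5533 -0.057   0.0489] [-0.12 -0.25 -0.12]
0.0295 6.99 [ 0.548  -0.0569  0.049 ] [-0.96 -0.6   0.86]
7.5583 [ 0.5659 -0.0568  0.0489] [ 0.67 -0.02  0.43]
8.3167
```

View pics/side3.png

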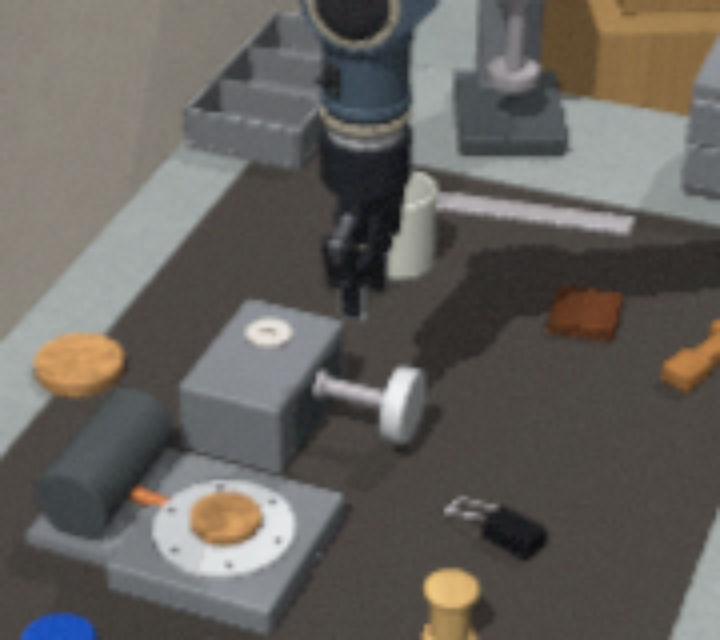

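The knob is out, with its head about 8 px further from the valve box. On to the disc.

```bash
python3 - <<'E'
from plant import robot
from h import *
O=[np.pi,0,-np.pi/2]
robot.goto([.456,.353,.12],O); robot.grip(1.0)
robot.move_straight([.456,.353,.05],vel=.15)
s=robot.sense(); print(s["t"],s["tcp_pos"].round(4),s["tcp_rot"].round(3),s["joint_pos"].round(2))
for n in("side","top"):
    f=robot.grab_frame(n); np.savez(f"pics/{n}4.npz",**f)
    sub=f["image"][235:335,185:310] if n=="side" else f["image"][170:260,90:210]
    cv2.imwrite(f"pics/{n}4.png",cv2.cvtColor(cv2.resize(sub,None,fx=5,fy=5),cv2.COLOR_RGB2BGR))
E
```

```text
11.0 [0.4562 0.3535 0.0503] [-3.141e+00  1.000e-03 -1.571e+00] [-0.46  0.57 -0.36  1.91  0.3   0.71 -2.57]
```

View pics/side4.png

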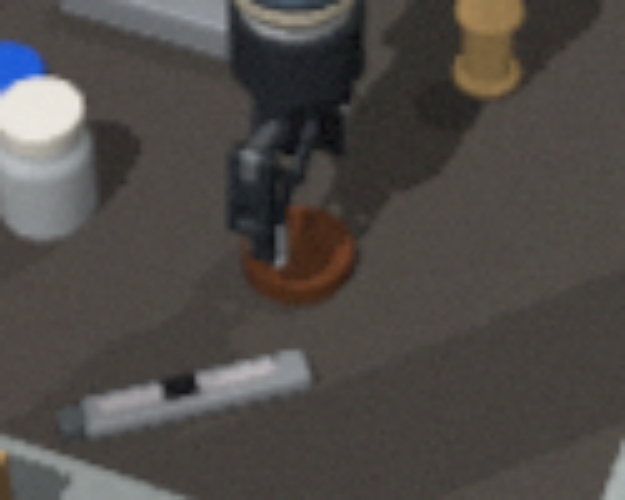

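View pics/top4.png

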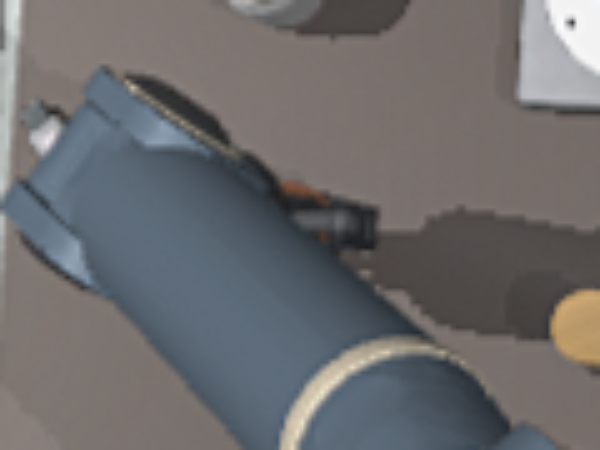

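```bash
python3 - <<'E'
from h import *
f=dict(np.load("pics/side4.npz"))
for z in(.039,.045,.052):
  for y in (.3955,.41): print(z,y,((proj(f,[.456,y,z])-[185,235])*5).round())
print(((proj(f,[.456,.353,.016])-[185,235])*5).round())
E
```

```text
0.039 0.3955 [267. 268.]
0.039 0.41 [257. 286.]
0.045 0.3955 [267. 261.]
0.045 0.41 [257. 279.]
0.052 0.3955 [267. 253.]
0.052 0.41 [257. 271.]
[296. 243.]
```

```bash
python3 - <<'E'
from plant import robot
from h import *
X,Y=.456,.353
def st(m):
    s=robot.sense(); print(m,round(s["t"],2),s["tcp_pos"].round(4),s["wrist_force"].round(2),round(s["opening"],3)); return s
print(robot.move_straight([X,Y,.02],vel=.08,contact_N=5)); st("a")
robot.grip(.88); st("b")
c=robot.move_straight([X,Y,.001],vel=.02,contact_N=3); print(c); s=st("c")
z=s["tcp_pos"][2]+.0045
robot.move_straight([X,Y,z],vel=.05); st("d")
robot.grip(.6,strength=25); s=st("e")
E
```

```text
False
a 11.62 [0.4556 0.3529 0.0194] [ 0.03 -0.03  0.51] 1.001
b 11.89 [0.4562 0.3532 0.0204] [0.14 0.48 0.75] 0.882
True
c 12.74 [0.4558 0.3529 0.0018] [ 0.14 -0.24  4.44] 0.881
d 12.99 [0.4561 0.3531 0.0065] [ 0.41  0.46 -0.47] 0.88
e 13.23 [0.456  0.353  0.0064] [-1.04 -0.24  3.72] 0.758
```

```bash
python3 - <<'E'
from plant import robot
from h import *
def st(m):
    s=robot.sense(); print(m,round(s["t"],2),s["tcp_pos"].round(4),s["wrist_force"].round(2),round(s["opening"],3)); return s
O=[np.pi,0,-np.pi/2]
print(robot.inverse_kinematics([.6133,.1332,.16],O))
robot.move_straight([.456,.353,.16],vel=.12); st("lift")
robot.goto([.6133,.1332,.16],O); st("over")
robot.move_straight([.6133,.1332,.085],vel=.12); robot.sleep(.2); s=st("near"); print(s["tcp_rot"],s["joint_pos"].round(2))
for n in("side","top"):
    f=robot.grab_frame(n); np.savez(f"pics/{n}5.npz",**f)
    sub=f["image"][160:260,165:290] if n=="side" else f["image"][120:210,170:290]
    cv2.imwrite(f"pics/{n}5.png",cv2.cvtColor(cv2.resize(sub,None,fx=6,fy=6),cv2.COLOR_RGB2BGR))
E
```

```text
[ 0.02564048  0.50694675 -0.42317263  1.71761259  0.24422668  0.96937862
 -2.06033078]
lift 14.67 [0.4556 0.3526 0.1591] [-0.16 -0.91  0.5 ] 0.761
over 15.72 [0.6123 0.1356 0.1599] [-0.67 -0.58 -0.65] 0.758
near 16.69 [0.6139 0.1334 0.086 ] [ 0.17  0.14 -0.04] 0.765
[-3.13976016e+00  4.60466099e-04 -1.57079471e+00] [-0.06  0.58 -0.31  1.78  0.23  0.82 -2.05]
```

View pics/side5.png

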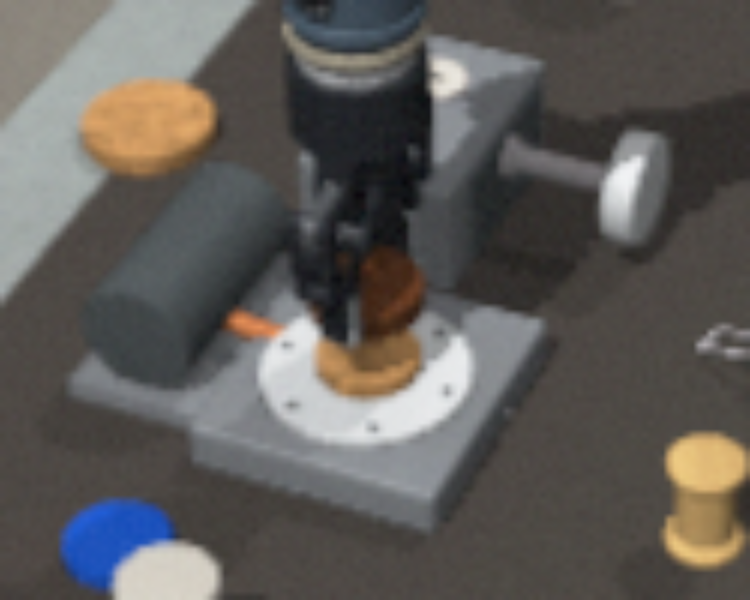

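View pics/top5.png

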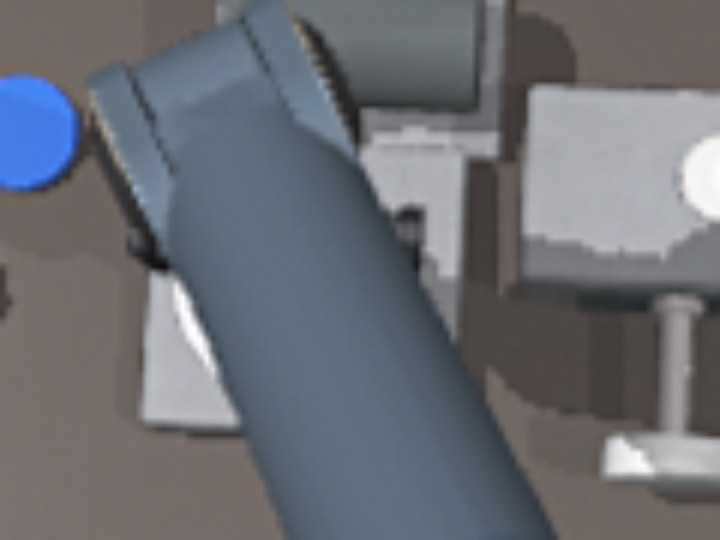

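In the side view the disc, around (395,290), looks pitched about the jaw axis. I'll measure the tilt from the depth data.

```bash
python3 - <<'E'
from h import *
f=dict(np.load("pics/side5.npz")); C=cloud(f); im=f["image"]; hsv=cv2.cvtColor(im,cv2.COLOR_RGB2HSV)
B=np.zeros((384,512),bool);B[198:218,218:238]=1
m=B&(hsv[...,1]>120)&((hsv[...,0]<14)|(hsv[...,0]>170))&(C[...,2]>.058)
P=C[m]; print(m.sum())
for v in range(200,217):
    for u in range(219,237):
        if m[v,u]: print(f"{u},{v}:",(C[v,u]*1000).round().astype(int),im[v,u],end=" ")
    print()
E
```

```text
119

228,201: [617 104  96] [51 32 22] 229,201: [613 105  98] [51 32 22] 
227,202: [618 110  97] [58 36 26] 228,202: [614 110  97] [56 34 18] 229,202: [611 108  97] [62 38 23] 230,202: [610 104  94] [59 36 26] 231,202: [606 104  96] [56 34 27] 232,202: [603 102  94] [48 30 25] 
226,203: [621 112  93] [73 45 29] 227,203: [616 115  97] [65 39 18] 228,203: [613 113  96] [55 33 17] 229,203: [609 113  97] [59 34 23] 230,203: [605 114  99] [66 41 27] 231,203: [604 109  96] [68 43 30] 232,203: [601 108  96] [67 43 28] 
225,204: [618 126 100] [64 36 25] 226,204: [615 125 100] [87 52 32] 227,204: [612 122  99] [71 42 24] 228,204: [610 119  97] [56 32 19] 229,204: [606 120  99] [63 37 22] 230,204: [602 122 102] [71 45 28] 231,204: [603 112  94] [73 44 28] 232,204: [600 109  92] [69 39 24] 233,204: [596 111  95] [67 38 20] 
225,205: [617 128  98] [56 31 25] 226,205: [614 126  97] [66 35 23] 227,205: [611 125  97] [74 43 24] 228,205: [609 122  96] [72 44 30] 229,205: [602 129 103] [65 39 23] 230,205: [602 121  97] [70 40 25] 231,205: [599 120  97] [70 40 28] 232,205: [594 123 101] [67 41 20] 233
[... 2295 characters left out ...]
  82] [50 32 20] 
226,213: [598 163  97] [62 40 24] 227,213: [594 164  99] [61 38 24] 228,213: [591 163  99] [76 49 29] 229,213: [592 153  91] [84 53 31] 230,213: [589 150  89] [70 44 26] 231,213: [586 150  90] [61 37 21] 232,213: [585 144  86] [59 36 23] 233,213: [583 140  83] [53 29 23] 
226,214: [599 161  91] [53 31 19] 227,214: [597 158  89] [53 32 18] 228,214: [593 158  89] [64 39 22] 229,214: [590 156  89] [65 40 22] 230,214: [588 154  88] [65 40 23] 231,214: [587 147  83] [60 38 26] 232,214: [584 147  84] [75 51 34] 
226,215: [597 165  90] [50 30 14] 227,215: [597 159  85] [53 32 23] 228,215: [594 157  85] [60 35 18] 229,215: [589 159  88] [69 38 22] 
227,216: [596 160  82] [77 52 35]
```

```bash
python3 - <<'E'
from h import *
f=dict(np.load("pics/side5.npz")); C=cloud(f); hsv=cv2.cvtColor(f["image"],cv2.COLOR_RGB2HSV)
B=np.zeros((384,512),bool);B[202:213,225:236]=1
m=B&(hsv[...,1]>100)&(C[...,2]>.092); P=C[m]
A=np.c_[P[:,0]-.614,P[:,1]-.133,np.ones(len(P))]; k,res,_,_=np.linalg.lstsq(A,P[:,2],rcond=None)
print(k, np.std(P[:,2]-A@k))
E
python3 - <<'E'
from plant import robot
from h import *
def st(m):
    s=robot.sense(); print(m,round(s["t"],2),s["tcp_pos"].round(4),s["tcp_rot"].round(3),s["wrist_force"].round(2),round(s["opening"],3)); return s
robot.move_straight([.6133,.1332,.058],vel=.06); st("pre")
c=robot.move_straight([.6133,.1332,.0508],vel=.012,contact_N=2.0); print(c); st("contact")
E
```

```text
[0.02243498 0.02465423 0.09697079] 0.0022419162788139824
pre 17.39 [0.6132 0.1333 0.0576] [ 3.141 -0.    -1.571] [ 0.26  0.2  -1.2 ] 0.76
True
contact 17.89 [0.6134 0.1332 0.0524] [-3.141 -0.    -1.571] [-0.05  0.43  4.35] 0.76
```

Contact came at TCP z = 0.0524, exactly the predicted height, so I'll release.

```bash
python3 - <<'E'
from plant import robot
from h import *
def st(m):
    s=robot.sense(); print(m,round(s["t"],2),s["tcp_pos"].round(4),s["wrist_force"].round(2),round(s["opening"],3)); return s
robot.grip(.82); robot.grip(.92); st("open"); robot.sleep(.2)
robot.move_straight([.6133,.1332,.16],vel=.12); robot.goto([.48,-.057,.2],[np.pi,0,-np.pi/2-.017]); robot.grip(0.0); st("away")
for n in("side","top"):
    f=robot.grab_frame(n); np.savez(f"pics/{n}6.npz",**f)
    a,b,c,d=(160,260,165,290) if n=="side" else (120,210,170,290)
    cv2.imwrite(f"pics/{n}6.png",cv2.cvtColor(cv2.resize(f["image"][a:b,c:d],None,fx=6,fy=6),cv2.COLOR_RGB2BGR))
    hsv=cv2.cvtColor(f["image"],cv2.COLOR_RGB2HSV); C=cloud(f)
    B=np.zeros((384,512),bool)
    if n=="top":B[145:190,200:240]=1
    else:B[200:240,200:250]=1
    m=B&(hsv[...,1]>95)&((hsv[...,0]<25)|(hsv[...,0]>170)); l=cv2.connectedComponentsWithStats(m.astype(np.uint8)); i=1+l[2][1:,4].argmax()
    print(n,l[2][i],l[3][i],cast(f,l[3][i],.062),np.median(C[l[1]==i],0))
E
```

```text
open 18.38 [0.6125 0.1329 0.0513] [-0.17 -0.4  -0.65] 0.915
away 21.28 [ 0.48  -0.057  0.2  ] [-1.05  0.2  -0.58] -0.0
side [217 209  19  17 260] [226.         216.94615385] [[0.60726612 0.14463604 0.062     ]] [0.60834497 0.14459275 0.06163845]
top [210 156  21  21 343] [219.5335277 165.696793 ] [[0.61226727 0.13071499 0.062     ]] [0.6123477  0.13054731 0.06188459]
```

View pics/side6.png

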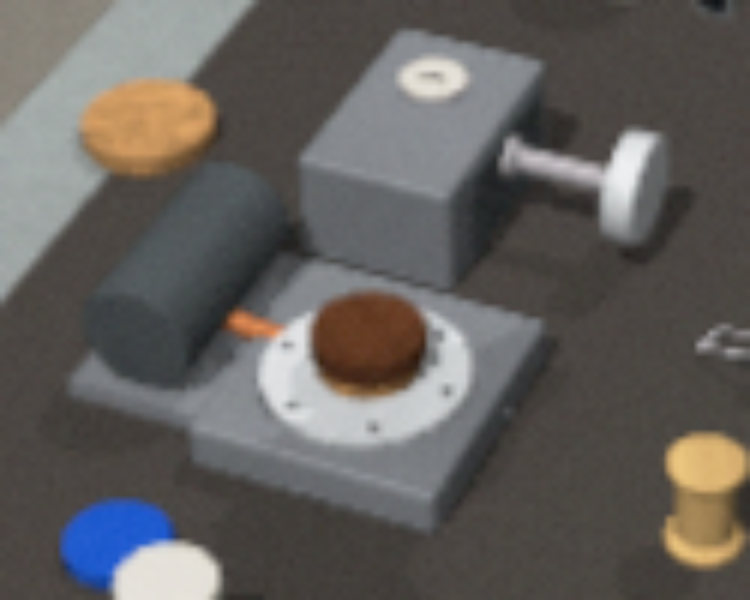

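View pics/top6.png

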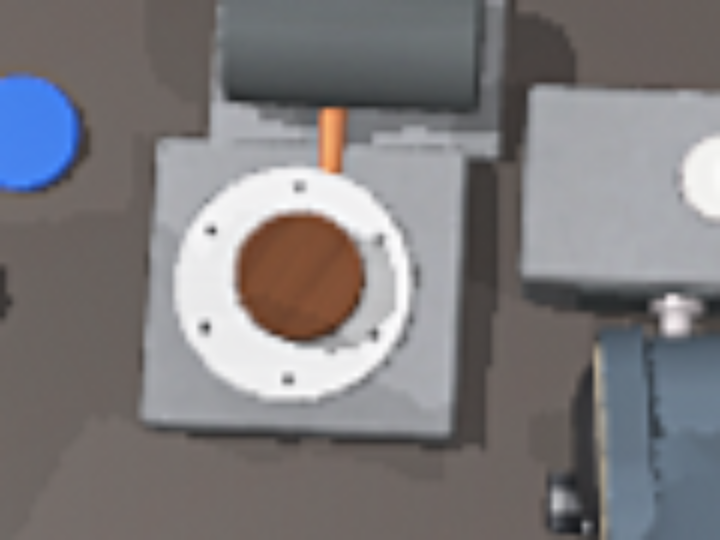

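The disc sits flat and centred on the cork, its top at z ≈ 0.062. Top-view centre is (219.5,165.7) px, within about 2 mm of the cork. The knob is still out, so now I'll push it home.

```bash
python3 - <<'E'
from plant import robot
from h import *
def st(m):
    s=robot.sense(); print(m,round(s["t"],2),s["tcp_pos"].round(4),s["wrist_force"].round(2),round(s["opening"],3)); return s
print(robot.move_straight([.48,-.056,.05],vel=.15,contact_N=8)); st("low")
c=robot.move_straight([.515,-.0566,.05],vel=.04,contact_N=2.5); print(c); s=st("touch"); x0=s["tcp_pos"][0]
if c:
    for d in(.012,.022,.029):
        robot.move_straight([x0+d,-.0566-.017*d,.05],vel=.03); st(d)
    c=robot.move_straight([x0+.036,-.0572,.05],vel=.015,contact_N=12); print(c); st("home")
E
```

```text
False
low 22.53 [ 0.4807 -0.056   0.0507] [-0.05 -1.05  0.85] 0.003
True
touch 23.15 [ 0.5027 -0.0565  0.0495] [-1.03  0.14  0.16] -0.003
0.012 23.71 [ 0.5138 -0.0568  0.0495] [-2.61  0.32 -1.76] 0.002
0.022 24.19 [ 0.526  -0.0569  0.0505] [0.49 0.61 0.13] 0.0
0.029 24.57 [ 0.532  -0.0571  0.05  ] [ 0.44  0.44 -0.44] 0.001
True
home 24.99 [ 0.5323 -0.0573  0.0486] [-0.84  0.41 -0.02] -0.0
```

```bash
python3 - <<'E'
from plant import robot
from h import *
robot.move_straight([.48,-.056,.05],vel=.1); robot.move_straight([.48,-.056,.2],vel=.2)
robot.goto([.45,-.30,.3],[np.pi,0,-np.pi/2])
for n in("side","top"):
    f=robot.grab_frame(n); np.savez(f"pics/{n}7.npz",**f)
    cv2.imwrite(f"pics/{n}7.png",cv2.cvtColor(f["image"],cv2.COLOR_RGB2BGR))
    C=cloud(f)
    if n=="top":
        B=np.zeros((384,512),bool);B[175:200,262:300]=1
        for k in ("top0","top7"):
            P=cloud(dict(np.load(f"pics/{k}.npz"))); m=B&(P[...,2]>.072)&(P[...,2]<.1); print(k,P[m].mean(0).round(4))
f0=dict(np.load("pics/top0.npz"))["image"].astype(int); 
d=(abs(f["image"].astype(int)-f0).max(2)>60).astype(np.uint8)
n,l,s,c=cv2.connectedComponentsWithStats(d)
print([ (x.tolist()) for x in s[1:] if x[4]>15]); print(robot.sense()["t"])
E
```

```text
top0 [ 0.5559 -0.0573  0.0793]
top7 [ 0.5558 -0.0574  0.0801]
[[209, 155, 27, 24, 483], [410, 177, 19, 58, 569], [396, 180, 14, 28, 38], [432, 191, 19, 51, 544], [373, 200, 15, 25, 113], [137, 208, 8, 12, 32], [145, 212, 13, 16, 34], [334, 275, 79, 102, 4008], [483, 287, 29, 23, 421], [449, 301, 2, 19, 37], [457, 324, 55, 60, 1688], [242, 368, 14, 14, 33], [227, 372, 10, 12, 35], [326, 375, 5, 9, 18], [438, 375, 37, 9, 170]]
27.6917
```

View pics/top7.png

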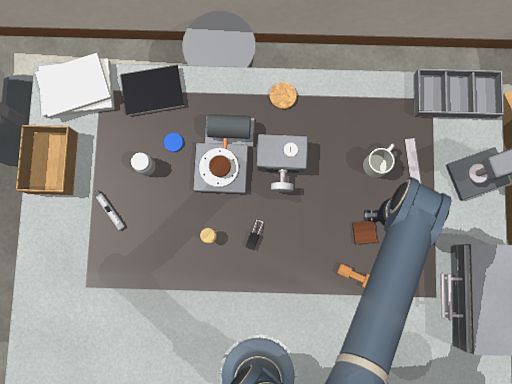

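View pics/side7.png

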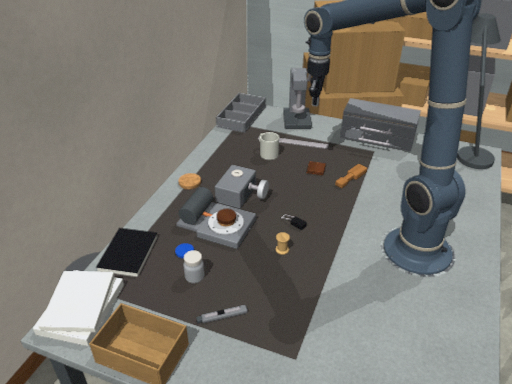

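The knob head is back at x = 0.5558 (0.5559 at the start). The disc is on the cork at (220,166) in the top view, and the bystanders are where they were. I'll hand the job in.

```bash
python3 -c "
from plant import robot
robot.close_job()"
```

```text
the job is handed in; nothing more can be done
```

I pulled the knob out to its detent, laid the round wooden disc on the cork, let go, pushed the knob back home and handed the job in. The last clock reading was 27.7 s of the 64 s allowed. The hand-in reports no verdict.

**Knob:** In the side view it was still out after I released the disc. At the end the head measured x = 0.5558 m in the top view, against 0.5559 m at the start. The push ended on a firm stop.

**Disc:** It touched the cork at the predicted height (TCP z = 0.0524 m). Its top measured about 0.062 m, so it is seated on the cork. Its centre is about 1–2 mm from where I measured the cork before placing, well inside the 7 mm limit.

**Cork:** I could not measure its own shift afterwards because the disc covers it. In the side view it still looks centred under the disc and on the plate.

**Bystanders:** None looks moved in the final pictures, and the visible ones show no change from the first top view. The arm hides part of the ruler and burnisher there, so I judged those two from the side view.

**One disagreement:** Raw centres from the two cameras differed by about 7–8 mm in y before the move, and by more for the placed disc. The side view counts part of each disc's edge. Correcting for that brought them within about 2 mm for the disc and cork before the move; I did not repeat the correction for the placed disc.

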